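# Put the check weight away and hold the scale's recessed zero button with a needle file

## Task

The bench scale needs its zero taken. Lift the brass check weight off the pan and set it, without dropping it, fully home and upright in its own bore of the wooden weight block (the one it fits, not the wider empty one); then draw the slim needle file out of the tool rack and put its tip down through the guarded round hole in the scale's front panel, pressing the recessed button all the way down. Finish still gripping the file and holding the button down, with the pan empty; never lean on the pan, and leave the other weights and the screwdriver where they are.

Things in the scene. Friction and masses are not known exactly. Their poses are not given: they have to be found in the camera images.
- scale: white bench scale, 200 mm (its x) by 150 mm (its y), fixed to the bench. Origin under its centre at bench level, z up; the control panel is the -x half (towards the robot), its top 34 mm above the bench; the round steel pan, 108 mm across, top 46 mm above the bench, is centred at x +38 mm, y 0.
- scale_pan: the scale's round steel pan. Origin at the centre of its underside, 6 mm below its top. The load cell beneath is damaged by more than 40 N in all.
- guard_hole (a point): centre of the mouth of the round hole in the scale's aluminium front panel, 11 mm across, upright, with a low dark collar round it (20 mm outside, top 35.5 mm above the bench, level with this point). The button lies straight below, its flat top 15.5 mm below this point when free.
- cal_button (a joint): travel in m of the recessed grey calibration button (9.6 mm across): 0 free, 0.004 fully down. A spring pushes it back with 1.5 N at the start of its travel and 4.5 N fully down; it must be held.
- weight_block: wooden weight block, 190 mm (its x) by 62 mm by 34 mm high (on a 10 mm plinth that stands out 3 mm all round), fixed to the bench. Origin under its centre, z up. Four upright blind bores, 12 mm deep, in a row along x: 21 mm wide at x +72 mm (holds the small weight), 26 mm wide at x +30 mm (holds the middle weight), 32 mm wide at x -16 mm (empty, the check weight's own), 42 mm wide at x -66 mm (empty, for a larger weight that is away).
- own_bore (a point): centre of the mouth of the check weight's own bore (32 mm wide, 12 mm deep, 34 mm above the bench) in the weight block; axes as the block's.
- check_weight_centre (a point): centre, half-way up, of the brass check weight that stands on the scale's pan: round, 28 mm across up to 40 mm from its foot, then a neck and an 18 mm knob, 56 mm high in all, about 0.2 kg; z up along its axis. Fully home in its bore this point is 16 mm above the bore's mouth.
- tool_rack: pale wooden tool rack, 180 mm (its x) by 64 mm, fixed to the bench. Origin under its centre, z up. Its top board, 104 mm above the bench and 14 mm thick, has three 8 mm holes along x at -55, 0 and +55 mm; tools hang in them by the shoulder of the handle. The needle file hangs in the middle hole, the screwdriver in the one at +55 mm.
- file_centre (a point): middle of the length, on the axis, of the needle file, 140 mm long, that hangs upright in the rack: black round handle 14 mm across and 55 mm long at the top, steel shank 5 mm across and 85 mm long below. Its y axis runs along the file towards the handle's end (up); the handle spans y +15 to +70 mm from this point, the tip is at y -70 mm. About 30 g.
- screwdriver_centre (a point): middle of the screwdriver that hangs upright in the rack, amber handle 28 mm across (y +4 to +88 mm from this point; its top is about 190 mm above the bench); its y axis points up. Leave it.
- weight_small_centre (a point): centre of the small brass weight in its bore, 17 mm across and 38 mm high. Leave it.
- weight_middle_centre (a point): centre of the middle brass weight in its bore, 22 mm across and 46 mm high. Leave it.

How it is judged:
On the way, in this order (a step that is already met when the one before it is completed fails the run):
1. the check weight stands fully home and upright in its own bore, let go, and the pan is empty (horizontal distance between check_weight_centre and own_bore below 0.005 m and z of check_weight_centre in the frame of own_bore below 0.019 m and angle between check_weight_centre's own z axis and vertical below 0.08 rad and contact force between the fingers and check_weight below 0.05 N and linear speed of check_weight below 0.02 m/s and contact force between scale_pan and anything else below 0.05 N), for 0.3 s.
2. the needle file is drawn out of the rack (height (world z) of file_centre above 0.165 m and contact force between the fingers and needle_file above 1 N), for 0.1 s.
At the end, for the whole second after the job is handed in: the gripped file, through the hole (its middle within 20 mm of the hole axis), presses the button with over 1 N, at least 3 of its 4 mm down; the check weight stands released in its own bore (5 mm of centre, 3 mm of home, tilt under 0.08 rad); nothing touches the pan (value of joint cal_button above 0.003 m and contact force between needle_file and cal_button above 1 N and horizontal distance between file_centre and guard_hole below 0.02 m and contact force between the fingers and needle_file above 1 N and contact force between scale_pan and anything else below 0.05 N and horizontal distance between check_weight_centre and own_bore below 0.005 m and z of check_weight_centre in the frame of own_bore below 0.019 m and angle between check_weight_centre's own z axis and vertical below 0.08 rad and contact force between the fingers and check_weight below 0.05 N); the arm keeps its last pose, push and grip.
It fails at once if the check weight is dropped (falls free from 20 mm or more) (linear speed of check_weight above 0.6 m/s and contact force between the fingers and check_weight below 0.05 N).
It fails at once if the pan is leaned on with more than 40 N (contact force between scale_pan and anything else above 40 N).
It fails at once if the other weights are shifted by over 20 mm (distance of any of weight_small_centre, weight_middle_centre from where it was at the start of the episode above 0.02 m).
It fails at once if the screwdriver is shifted by over 30 mm (distance of screwdriver_centre from where it was at the start of the episode above 0.03 m).
It also fails if it takes over 48 s, if anything falls off the work surface, if the arm or the gripper's body presses on something with over 40 N, if the wrist force passes 120 N, or if a joint passes its speed limit or range.

## Robot

A 6-joint arm with a two-finger parallel gripper is mounted at the origin on the work surface; the furniture and walls round the work are solid. World frame = base frame: x ahead of the robot, y to its left, z up, the work surface at z = 0. Lengths are in m, angles in rad, forces in N, time in s.
With the tool pointing down it reaches from about 0.4 to 0.825 m from the base axis. Payload 7 kg.
Tool frame: the origin (TCP) lies between the finger pads; the fingertips stand 8 mm ahead of it and the grasp point (between the pads) lies 11 mm behind it; z points along the fingers, y is the line along which they close (so a half turn about z gives the same grasp; the last joint's range is limited). The gripper opens to 88 mm and grips with 3 to 60 N. Pads are 19 mm wide; open, the fingers measure 130 mm over their backs; the gripper's body (78 mm by 193 mm) begins 47 mm behind the grasp point.
Start: joints at [1.576, 0.359, 0.012, 0, -1.224, -0.288], TCP at [0.188, 0.648, 0.235] pointing down, gripper open.
Joint ranges: [-3.07, 3.07], [-1.43, 2.12], [-1.02, 1.25], [-3.03, 1.67], [-3.05, -0], [-3.03, 3.03]. Speed limits (rad/s): [2.39, 2.39, 3.01, 3.14, 3.14, 3.14].

## Interface

Orientations are given as [roll, pitch, yaw] about the fixed x, y, z axes, in that order (R = Rz(yaw) Ry(pitch) Rx(roll)).
In Python, from workcell import bot gives the robot as it stands. The module is installed in compiled form; this text tells all that it offers.
- The arm moves only by the shell command python3 -m handwheel 'ROWS' [FORCE]. ROWS is JSON, one flat list of numbers, 5 for each row, row after row: the shift along the tool's x, y, z in cm, then the turn about the tool's z in rad, then the closure, from 0 (fully open) to 1 (shut). In form: [x, y, z, twist, claw, x, y, z, twist, claw, ...]. A call has 1 to 12 rows; each row shifts and turns the commanded pose from where the row before left it, along the tool's axes as they then stand; what a row does not reach is not made up. A row lasts 1/12 s, in which the tool goes at most 41.7 mm and 7.16 degrees, less where a joint would pass 70% of its speed; a pose out of reach is approached as far as the arm can. A call with a gripper value outside its range is refused whole. The fingers move at their own pace and stop on an object; FORCE is the grip in N (left out, the last holds). Time passes only in rows, so rows that do not move let the fingers close. It gives the time, the measured TCP pose, the force, the opening and the grip force at its end, in the units of the state.
- bot.sense(): the state, without advancing time (a new reading comes with each control period).
- bot.get_image(name): name is "side" or "top" or "wrist"; returns a dict with "frame" (400x640x3 uint8, blue, green, red), "K" (3x3 intrinsics, pixels), "k1" (the pictures are not rectified: a ray, as slopes to the right and down, at radius r is drawn at 1 + k1 r^2 times it, then the intrinsics apply), "position" and "rotation" of the camera in the world. Camera axes: x right, y up, looking along -z (the intrinsics and any distortion apply to the point x, -y, -z); pixel columns grow to the right and rows downward; lengths in m; the calibration is good to about 2 mm. A picture is of the moment at which its call begins. There is no depth.
- bot.finish_job(): hands the job in; it is judged then, once.
The state is a dict: "clock": time; "qpos": joint angles; "joint_vel": joint speeds; "joint_torque": joint torques, N m; "position": TCP position; "orientation": TCP orientation; "ft_force": force on the tool from outside, world axes, zero at the start; "wrist_torque": the same for the moment, N m; "gripper_width": finger opening in m; "gripper_force": force on a finger pad.
Only numpy, scipy, OpenCV 4.12 (cv2) and the standard library are available. Lean on these libraries where they do the work, as an engineer would, in place of code of your own. Each camera call takes 0.05 s, during which the arm holds its last target. There are 200 camera calls.

## Working session

There is one attempt and no reset: what is moved stays moved. The work goes in short steps, Python scripts to look and compute and a shell command to move; the robot and the scene stay as the last step left them, time stands still between calls to the robot, and variables do not carry over. Pictures are saved under pics/ and viewed, at most 10 in all, crops included, and the job is handed in when it is done.

```bash
mkdir -p pics
cat > h.py <<'E'
import numpy as np, cv2, pickle
from workcell import bot
from scipy.spatial.transform import Rotation as R
def grab(n,tag):
    d=bot.get_image(n); pickle.dump(d,open(f'pics/{tag}.pkl','wb')); cv2.imwrite(f'pics/{tag}.png',d['frame']); return d
def load(tag): return pickle.load(open(f'pics/{tag}.pkl','rb'))
def ray(d,u,v):
    K=np.array(d['K']); k=d['k1']
    s=np.array([(u-K[0,2])/K[0,0],(v-K[1,2])/K[1,1]]); p=s.copy()
    for _ in range(20): p=s/(1+k*(p@p))
    r=np.array(d['rotation'])
    if r.shape!=(3,3): r=R.from_euler('xyz',r).as_matrix()
    w=r@np.array([p[0],-p[1],-1]); return np.array(d['position']),w/np.linalg.norm(w)
def plane(d,u,v,z):
    o,w=ray(d,u,v); return o+w*(z-o[2])/w[2]
def proj(d,P):
    K=np.array(d['K']); q=np.array(d['rotation']).T@(np.array(P)-d['position'])
    s=np.array([q[0],-q[1]])/-q[2]; s=s*(1+d['k1']*(s@s)); return K[0,0]*s[0]+K[0,2],K[1,1]*s[1]+K[1,2]
def tri(a,b):
    (o1,w1),(o2,w2)=a,b
    t=np.linalg.lstsq(np.c_[w1,-w2],o2-o1,rcond=None)[0]
    p,q=o1+t[0]*w1,o2+t[1]*w2; return (p+q)/2,np.linalg.norm(p-q)
E
python3 - <<'E'
from h import *
for n in('top','side','wrist'):
    d=grab(n,n+'0'); print(n,d['K'],d['k1'],d['position'],d['rotation'])
print(bot.sense())
E
```

```text
top [[474.42331113   0.         317.60827457]
 [  0.         474.42331113 200.08581764]
 [  0.           0.           1.        ]] -0.06670686067021524 [ 0.39001039 -0.11271675  1.25811247] [ 0.0754245  -0.00271359 -1.54763697]
side [[417.03081459   0.         311.67689776]
 [  0.         417.03081459 191.97043373]
 [  0.           0.           1.        ]] -0.02190080494322812 [ 0.3366853  -0.9734565   0.49226139] [ 1.13956063e+00  9.68981988e-04 -1.72542005e-01]
wrist [[326.99138265   0.         312.90301863]
 [  0.         326.99138265 202.95265985]
 [  0.           0.           1.        ]] 0.007914636227997181 [0.25713736 0.62739802 0.38545985] [-2.72535137e-01 -1.47170060e-03 -1.85408121e+00]
{'clock': 0.15, 'qpos': array([ 1.57612357e+00,  3.59257231e-01,  1.12715013e-02, -2.62066860e-04,
       -1.22408575e+00, -2.88111403e-01]), 'joint_vel': array([-0.00058779, -0.0019205 ,  0.00194529,  0.00108992,  0.00022103,
       -0.00183908]), 'joint_torque': array([-9.02543252e-04, -5.83269954e+01,  2.93287861e+01,  7.00122043e+00,
        8.67521827e-03, -1.10925273e-04]), 'position': array([0.18826025, 0.64784553, 0.23381495]), 'orientation': array([ 3.14030005e+00, -1.26121795e-04, -2.82873291e-01]), 'ft_force': array([-0.04661996, -0.45076342, -0.61493544]), 'wrist_torque': array([-0.00685194, -0.04184669,  0.00550209]), 'gripper_force': 0.0, 'gripper_width': 0.08749281649114427}
```

```bash
sed -i 's/^def proj/def rot(d):\n    r=np.array(d["rotation"]); return r if r.shape==(3,3) else R.from_euler("xyz",r).as_matrix()\ndef proj/; s/q=np.array(d\[.rotation.\]).T/q=rot(d).T/' h.py; python3 -c "
import h;d=h.load('top0');print(h.proj(d,h.plane(d,200,300,.05)))"
```

```text
(np.float64(199.99999999999994), np.float64(300.00000000000006))
```

View pics/top0.png

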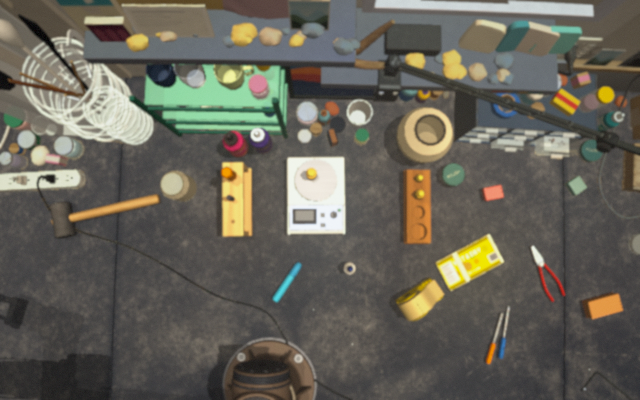

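View pics/side0.png

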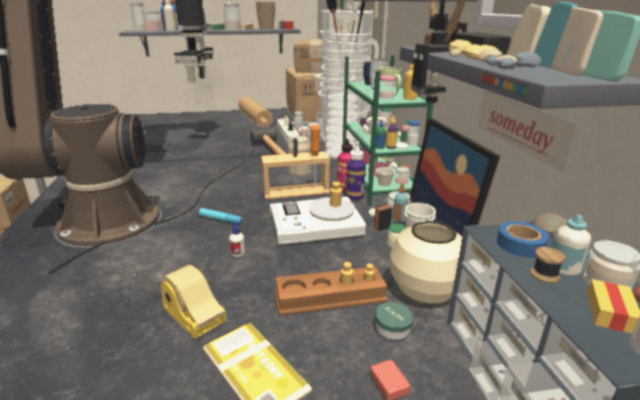

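Run:
```python
from h import *
d=load('top0'); s=load('side0')
for n,u,v,z in [('pan',316,179,.046),('scaleTL',288,157,.034),('scaleTR',344,157,.034),('scaleBL',288,234,.034),('scaleBR',345,234,.034),('knob',311,174,.1),('blkTL',406,170,.034),('blkTR',429,170,.034),('blkBL',406,242,.034),('blkBR',431,242,.034),('rackTL',223,164,.104),('rackBL',223,236,.104),('file',230,197,.15),('sd',229,174,.19)]:
    print(n,plane(d,u,v,z).round(4))
print('knob',tri(ray(d,311,174),ray(s,336,184)))
print('small',tri(ray(d,421,178),ray(s,370,266)))
print('mid',tri(ray(d,420,193),ray(s,347,265)))
print('file top',tri(ray(d,230,197),ray(s,295,140)))
c=[np.zeros((400,640,3))]
a=cv2.resize(d['frame'][150:250,210:440],None,fx=3.4,fy=3.4,interpolation=cv2.INTER_CUBIC)
b=cv2.resize(s['frame'][110:325,240:400],None,fx=1.5,fy=1.5)
cv2.imwrite('pics/c1.png',a)
```

```text
pan [ 0.5359 -0.1085  0.046 ]
scaleTL [ 0.5934 -0.0341  0.034 ]
scaleTR [ 0.5968 -0.1801  0.034 ]
scaleBL [ 0.3932 -0.0397  0.034 ]
scaleBR [ 0.3966 -0.1865  0.034 ]
knob [ 0.5415 -0.0961  0.1   ]
blkTL [ 0.5666 -0.3426  0.034 ]
blkTR [ 0.5682 -0.403   0.034 ]
blkBL [ 0.3795 -0.3443  0.034 ]
blkBR [ 0.3809 -0.4093  0.034 ]
rackTL [0.5608 0.1209 0.104 ]
rackBL [0.3843 0.1142 0.104 ]
file [0.4763 0.092  0.15  ]
sd [0.5255 0.0889 0.19  ]
knob (array([ 0.5444355 , -0.09656935,  0.09862872]), np.float64(0.005555230213505398))
small (array([ 0.54490049, -0.37693108,  0.05890526]), np.float64(0.0030431194767378982))
mid (array([ 0.50459275, -0.37322015,  0.06358419]), np.float64(0.00033981482982081137))
file top (array([0.47635505, 0.09165377, 0.15178766]), np.float64(0.0004826202945676653))
```

View pics/c1.png

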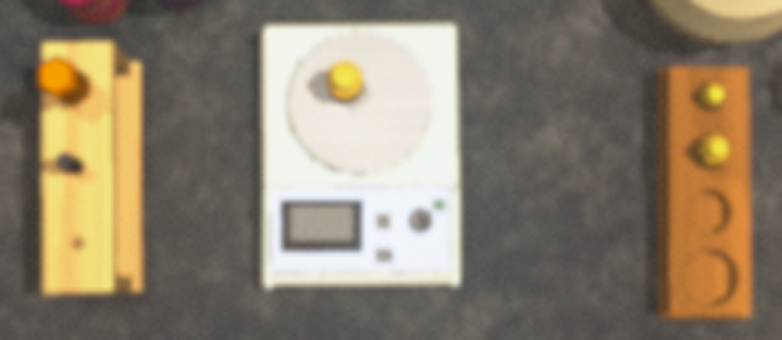

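```bash
python3 -m handwheel '[0,0,-1.3,-0.094,0, 0,0,-1.3,-0.094,0, 0,0,-1.3,-0.094,0, 1,3.7,0,0,0, 1,3.7,0,0,0, 1,3.7,0,0,0, 1,3.7,0,0,0, 1,3.7,0,0,0, 1,3.7,0,0,0, 1,3.7,0,0,0, 1,3.7,0,0,0, 1,3.7,0,0,0]'
```

```text
clock: 1.15
position: [0.2781, 0.3131, 0.2734]
orientation: [-3.141, 0.0, -0.0]
ft_force: [1.5, 1.0, 0.4]
gripper_width: 0.0878
gripper_force: 0.0
```

```bash
python3 -m handwheel '[1,3.5,0,0,0, 1,3.5,0,0,0, 1,3.5,0,0,0, 1,3.5,0,0,0, 1,3.5,0,0,0, 1,3.5,0,0,0, 1,3.5,0,0,0, 1,3.5,0,0,0, 1,3.5,0,0,0, 1,3.5,0,0,0, 1,3.5,0,0,0, 0,0,0,0,0]'
python3 - <<'E'
from h import *
s=bot.sense(); print(s['position'],s['orientation'],s['clock'])
d=grab('wrist','w1'); print(d['position'],d['rotation'])
E
```

```text
clock: 2.15
position: [0.388, -0.0752, 0.2733]
orientation: [3.14, 0.001, -0.008]
ft_force: [0.6, -0.2, 0.4]
gripper_width: 0.0882
gripper_force: 0.0
[ 0.38800825 -0.0752497   0.27328624] [ 3.14032444e+00  9.80093244e-04 -7.55865603e-03] 2.15
[ 0.45985791 -0.07599891  0.42492253] [-2.73679976e-01 -1.07014605e-03 -1.57874056e+00]
```

View pics/w1.png

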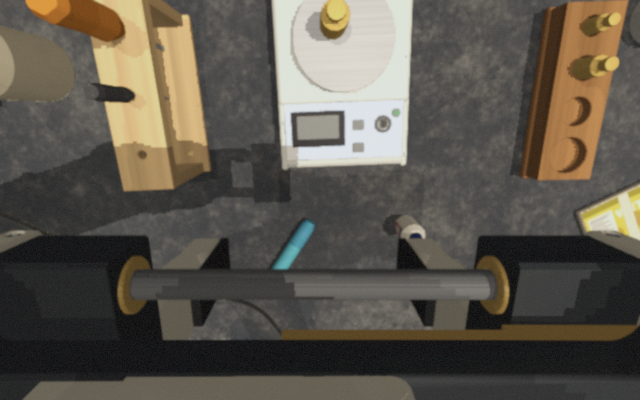

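Run:
```python
from h import *
w=load('w1'); t=load('top0')
def blob(d,x0,y0,x1,y1,f):
    hsv=cv2.cvtColor(d['frame'],cv2.COLOR_BGR2HSV).astype(int)
    m=f(hsv)[y0:y1,x0:x1].astype(np.uint8)
    n,_,st,c=cv2.connectedComponentsWithStats(m)
    i=1+st[1:,4].argmax(); return c[i]+[x0,y0],st[i]
dark=lambda h:h[...,2]<110
for n,b in [('hole',(368,110,399,138))]:
    c,s=blob(w,*b,dark); print(n,c,s,plane(w,*c,.0355))
    c2,s2=blob(t,327,208,340,220,lambda h:h[...,2]<150); print(c2,s2,plane(t,*c2,.0355),tri(ray(w,*c),ray(t,*c2)))
for n,bw,bt in [('check',(315,0,355,42),(304,166,320,182)),('mid',(575,52,622,84),(414,186,428,200)),('small',(585,8,624,36),(414,173,428,184))]:
    y=lambda h:(h[...,0]>18)&(h[...,0]<32)&(h[...,1]>120)&(h[...,2]>100)
    print(n,blob(w,*bw,y),blob(t,*bt,y))
c,s=blob(w,75,75,140,110,lambda h:h[...,2]<60);print('file',c,s)
for n,b in[('bore',(562,92,600,128)),('bore42',(545,132,592,174))]:
    c,s=blob(w,*b,lambda h:h[...,2]<85); print(n,c,s)
a=w['frame']
A=cv2.resize(a[80:180,520:630],None,fx=3.5,fy=3.5,interpolation=cv2.INTER_CUBIC)
B=cv2.resize(a[0:140,320:410],None,fx=2.5,fy=2.5,interpolation=cv2.INTER_CUBIC)
C=cv2.resize(a[70:130,70:150],None,fx=2.5,fy=2.5,interpolation=cv2.INTER_CUBIC)
I=np.zeros((350,390+230+200,3),np.uint8);I[:350,:385]=A;I[:350,390:615]=B;I[:150,620:820]=C
cv2.imwrite('pics/c2.png',I[:,:800])
```

```text
hole [382.71428571 123.        ] [13 11  5  6 21] [ 0.4459389  -0.15707004  0.0355    ]
[334.  214.5] [ 6  5  3  4 12] [ 0.44616914 -0.15702175  0.0355    ] (array([ 0.44604996, -0.15695419,  0.03625413]), np.float64(0.00018694629648051457))
check (array([334.14075286,  17.12274959]), array([  6,   0,  28,  38, 611], dtype=int32)) (array([310.94936709, 173.4556962 ]), array([ 3,  3,  9, 10, 79], dtype=int32))
mid (array([602.31798246,  64.55921053]), array([ 14,   2,  30,  23, 456], dtype=int32)) (array([419.5       , 193.76470588]), array([ 1,  4, 10,  9, 68], dtype=int32))
small (array([606.70873786,  20.65048544]), array([ 10,   5,  26,  18, 309], dtype=int32)) (array([419.125, 177.6  ]), array([ 1,  2,  9,  6, 40], dtype=int32))
file [113.12738854  93.48195329] [ 18   9  41  18 471]
bore [583.68125 109.9875 ] [ 12   6  16  27 160]
bore42 [578.32786885 154.98907104] [ 19   7  22  33 183]
```

View pics/c2.png

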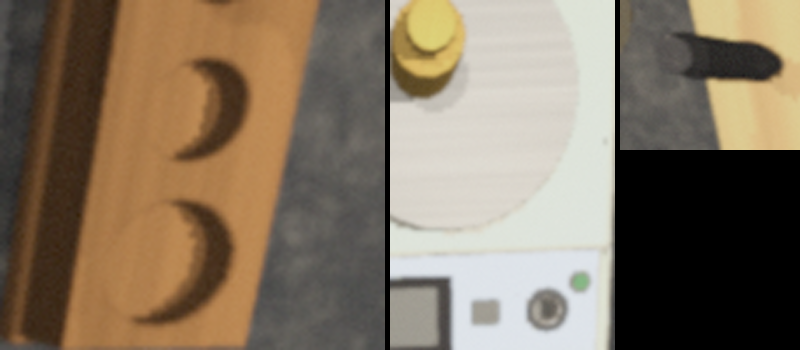

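Run:
```python
from h import *
w=load('w1'); t=load('top0')
def p(n,a,b,z): print(n,*[x.round(4) if hasattr(x,'round') else x for x in tri(ray(w,*a),ray(t,*b))],plane(w,*a,z).round(4),plane(t,*b,z).round(4))
p('check',(336.4,9.6),(311.2,173.4),.102)
p('file',(95.2,90.8),(229.2,197.2),.159)
p('mid',(605,64),(419.8,193.5),.068)
p('small',(610,18.5),(419.5,177.5),.06)
# own bore rim: right edge & left edge in crop -> mouth
print('bore', plane(w,520+249/3.5,80+107/3.5,.034),plane(w,520+183/3.5,80+60/3.5,.034),plane(w,520+177/3.5,80+159/3.5,.034))
print('bore42', plane(w,520+233/3.5,80+252/3.5,.034),plane(w,520+175/3.5,80+202/3.5,.034),plane(w,520+138/3.5,80+323/3.5,.034))
```

```text
check [ 0.5405 -0.0966  0.1196] 0.0004 [ 0.5453 -0.0976  0.102 ] [ 0.5427 -0.0966  0.102 ]
file [0.4757 0.0929 0.1551] 0.0008 [0.4759 0.0905 0.159 ] [0.475  0.0922 0.159 ]
mid [ 0.5028 -0.372   0.0666] 0.0001 [ 0.5026 -0.3709  0.068 ] [ 0.5027 -0.3717  0.068 ]
small [ 0.5449 -0.3724  0.0601] 0.0009 [ 0.5454 -0.3724  0.06  ] [ 0.5445 -0.3724  0.06  ]
bore [ 0.45733527 -0.39494246  0.034     ] [ 0.47223598 -0.3704767   0.034     ] [ 0.44100884 -0.37502533  0.034     ]
bore42 [ 0.41011877 -0.40013999  0.034     ] [ 0.42698729 -0.37725793  0.034     ] [ 0.38606454 -0.37303721  0.034     ]
```

```bash
python3 -m handwheel '[3,0.6,0,-0.008,0, 3,0.6,0,0,0, 3,0.6,0,0,0, 2,0.4,0,0,0, 0,0,0,0,0, 0,0,0,0,0]'
python3 - <<'E'
from h import *
d=grab('wrist','w2')
cv2.imwrite('pics/c3.png',cv2.resize(d['frame'][60:260,250:430],None,fx=3,fy=3,interpolation=cv2.INTER_CUBIC))
print(bot.sense()['position'],bot.sense()['orientation'])
E
```

```text
clock: 2.7
position: [0.4983, -0.0907, 0.2726]
orientation: [3.141, 0.002, 0.007]
ft_force: [0.3, -1.0, -0.2]
gripper_width: 0.0879
gripper_force: 0.0
[ 0.49756795 -0.09066662  0.27296852] [-3.14158741e+00  1.49940916e-03  7.78085729e-03]
```

View pics/c3.png

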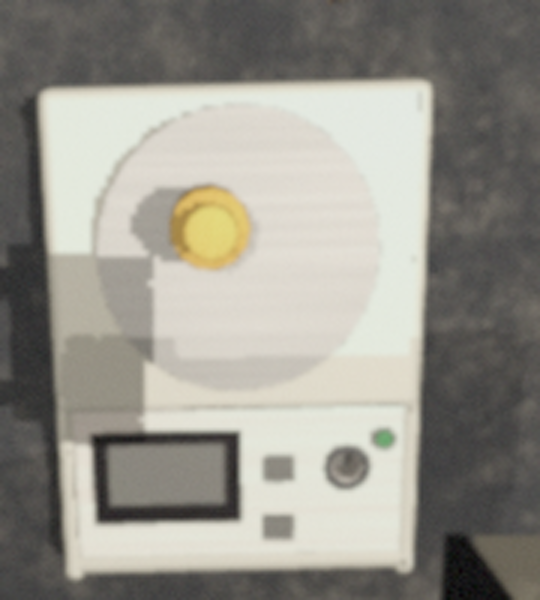

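Run:
```python
from h import *
a=load('w1');w=load('w2'); t=load('top0')
k=(250+212/3,60+231/3);h=(250+347/3,60+467/3)
print('knob',plane(w,*k,.102),tri(ray(w,*k),ray(a,336.4,9.6)),tri(ray(w,*k),ray(t,311.2,173.4)))
print('hole',plane(w,*h,.0355),tri(ray(w,*h),ray(a,383,123.2)),tri(ray(w,*h),ray(t,334,214.5)))
print('pan',plane(w,250+237/3,60+246/3,.046))
for u,v in[(42,92),(430,84),(70,575),(408,570)]: print(plane(w,250+u/3,60+v/3,.034))
```

```text
knob [ 0.54583719 -0.09817713  0.102     ] (array([ 0.54573188, -0.09799258,  0.10022394]), np.float64(0.0004572902245286343)) (array([ 0.5446548 , -0.09744423,  0.08889949]), np.float64(0.0021239926450420804))
hole [ 0.44467191 -0.15723885  0.0355    ] (array([ 0.44584601, -0.15663145,  0.03914416]), np.float64(3.656517912014566e-05)) (array([ 0.44594189, -0.15673865,  0.03927166]), np.float64(0.00031175257266829445))
pan [ 0.53605185 -0.10909734  0.046     ]
[ 0.59159618 -0.03511688  0.034     ]
[ 0.59543316 -0.18090009  0.034     ]
[ 0.39443604 -0.04054214  0.034     ]
[ 0.39782252 -0.18609669  0.034     ]
```

```bash
python3 -m handwheel '[1.6,0.25,0,0.007,0, 1.6,0.25,0,0,0, 1.5,0.2,2,0,0, 0,0,3,0,0, 0,0,3,0,0, 0,0,3,0,0, 0,0,3,0,0, 0,0,3,0,0, 0,0,2,0,0, 0,0,1.2,0,0, 0,0,0,0,0, 0,0,0,0,0]' 20
```

```text
clock: 3.75
position: [0.5443, -0.0977, 0.072]
orientation: [3.141, 0.001, 0.001]
ft_force: [0.0, -0.3, 0.0]
gripper_width: 0.0876
gripper_force: 0.0
```

```bash
python3 -m handwheel '[0,0,0,0,0.5, 0,0,0,0,0.7, 0,0,0,0,1, 0,0,0,0,1, 0,0,0,0,1, 0,0,0,0,1, 0,0,0,0,1, 0,0,0,0,1]' 20
```

```text
clock: 4.42
position: [0.5449, -0.0984, 0.0716]
orientation: [-3.142, 0.0, 0.0]
ft_force: [-0.4, -0.0, 0.1]
gripper_width: 0.0401
gripper_force: 0.0
```

```bash
python3 -m handwheel '[0,0,0,0,1, 0,0,0,0,1, 0,0,0,0,1, 0,0,0,0,1, 0,0,0,0,1]' 20
```

```text
clock: 4.83
position: [0.545, -0.0983, 0.0715]
orientation: [-3.142, -0.0, 0.0]
ft_force: [0.1, 0.6, 0.3]
gripper_width: 0.0277
gripper_force: 20.0
```

```bash
python3 -m handwheel '[0,0,-1,0,1, 0,0,-3,0,1, 0,0,-4,0,1, 0,0,-4,0,1, -1,2,0,0,1, -2,3.5,0,0,1, -2,3.5,0,0,1, -2,3.5,0,0,1, -2,3.5,0,0,1, -2,3.5,0,0,1, -2,3.5,0,0,1, -1.5,3,0,0,1]';  python3 -m handwheel '[0,1.7,0,0,1, 0,0,0,0,1, 0,0,0,0,1, 0,0,0,0,1]'
python3 - <<'E'
from h import *
d=grab('wrist','w3')
cv2.imwrite('pics/c4.png',cv2.resize(d['frame'],None,fx=1.25,fy=1.25,interpolation=cv2.INTER_CUBIC))
print(bot.sense()['position'],bot.sense()['orientation'])
E
```

```text
clock: 5.83
position: [0.3978, -0.3599, 0.1922]
orientation: [-3.141, 0.0, -0.0]
ft_force: [1.1, 0.0, -2.6]
gripper_width: 0.0273
gripper_force: 20.0
clock: 6.17
position: [0.3996, -0.375, 0.1916]
orientation: [-3.141, 0.0, -0.0]
ft_force: [0.4, -0.5, -2.7]
gripper_width: 0.0271
gripper_force: 20.0
[ 0.3998974  -0.37467148  0.19163657] [-3.14119522e+00  2.53297585e-04  5.40612780e-04]
```

View pics/c4.png

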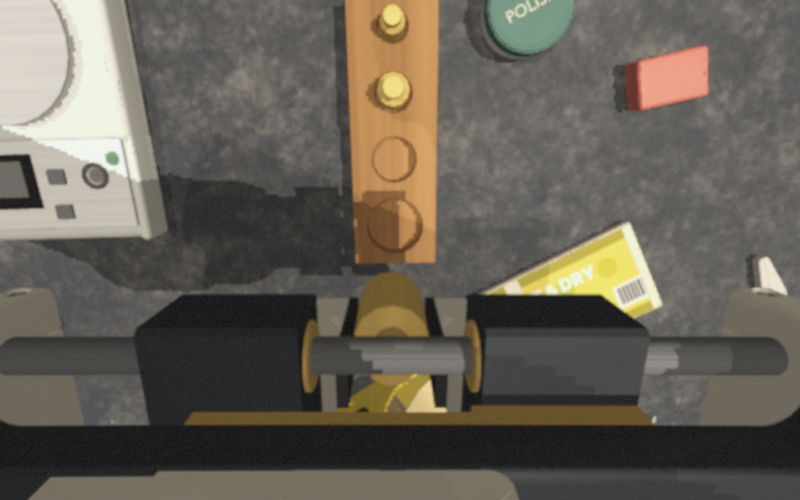

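Run:
```python
from h import *
w=load('w3'); w1=load('w1')
f=4; x0,y0=275,90
g=cv2.cvtColor(w['frame'],cv2.COLOR_BGR2GRAY)[90:165,275:355]
G=cv2.GaussianBlur(cv2.resize(g,None,fx=f,fy=f,interpolation=cv2.INTER_CUBIC),(0,0),3)
c=cv2.HoughCircles(G,cv2.HOUGH_GRADIENT,1,60,param1=40,param2=12,minRadius=55,maxRadius=100)
for u,v,r in (c[0] if c is not None else []): 
    p=(x0+(u+.5)/f-.5,y0+(v+.5)/f-.5); q=(p[0]+r/f,p[1]); print(p,r/f,plane(w,*p,.034),'diam',2*np.linalg.norm(plane(w,*p,.034)-plane(w,*q,.034)))
for n,u,v,z in[('mid',394/1.25,86/1.25,.068),('small',392.5/1.25,16/1.25,.06),('edgeL_far',347/1.25,60/1.25,.034),('edgeL',356/1.25,230/1.25,.034),('edgeRfar',438.5/1.25,60/1.25,.034),('edgeR',435.5/1.25,230/1.25,.034)]: print(n,plane(w,u,v,z).round(4))
print(tri(ray(w,314.4,127.2),ray(w1,578.5,109.5)), plane(w,314.4,127.2,.034))
```

```text
(np.float32(313.75), np.float32(127.0)) 19.0 [ 0.45749877 -0.37607295  0.034     ] diam 0.0350317670822641
mid [ 0.5034 -0.3771  0.068 ]
small [ 0.5445 -0.3762  0.06  ]
edgeL_far [ 0.5241 -0.3448  0.034 ]
edgeL [ 0.4038 -0.3481  0.034 ]
edgeRfar [ 0.5241 -0.4082  0.034 ]
edgeR [ 0.4038 -0.4096  0.034 ]
(array([ 0.45811777, -0.3766223 ,  0.03884784]), np.float64(0.0011574218356056175)) [ 0.45731865 -0.37667231  0.034     ]
```

```bash
python3 -m handwheel '[2.9,0.1,0,0,1, 2.9,0,0,0,1, 0,0,3,0,1, 0,0,3,0,1, 0,0,3,0,1, 0,0,2.2,0,1, 0,0,1,0,1, 0,0,0,0,1, 0,0,0,0,1]'
python3 - <<'E'
from h import *
print(bot.sense()['position'],bot.sense()['orientation'])
d=grab('side','s2'); t=grab('top','t2')
a=cv2.resize(d['frame'][225:325,265:395],None,fx=5,fy=5,interpolation=cv2.INTER_CUBIC)
cv2.imwrite('pics/c5.png',a)
P=np.array([.4577,-.3755,.034]);print(proj(d,P))
E
```

```text
clock: 6.97
position: [0.4587, -0.376, 0.0702]
orientation: [3.141, 0.0, 0.002]
ft_force: [0.9, -1.0, -2.2]
gripper_width: 0.027
gripper_force: 20.0
[ 0.45865    -0.37603712  0.07019161] [3.14121491e+00 1.61964387e-04 1.62536958e-03]
(np.float64(321.17617694564757), np.float64(282.1429662117515))
```

View pics/c5.png

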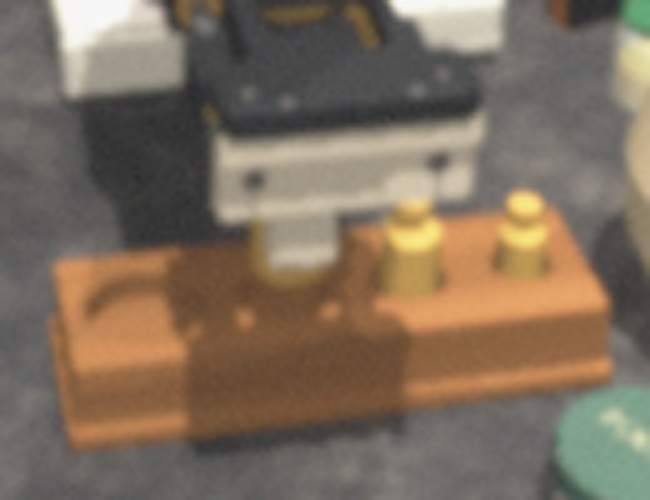

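Run:
```python
from h import *
s=load('side0');d=load('s2')
g=cv2.cvtColor(s['frame'],cv2.COLOR_BGR2GRAY).astype(int)
for r in range(274,291): print(r,g[r,304:340])
y=cv2.cvtColor(d['frame'],cv2.COLOR_BGR2HSV).astype(int)
print('weight rows (hue 18-32 sat>)')
for r in range(268,284): print(r,d['frame'][r,310:340,2], )
for x in(.4565,.4587): print(proj(d,[x-.016,-.3755,.034]),proj(d,[x+.016,-.3755,.034]),proj(d,[x,-.3755-.016,.034]),proj(d,[x,-.3755+.016,.034]),'w',proj(d,[x-.014,-.376,.05]),proj(d,[x+.014,-.376,.05]),proj(d,[x,-.39,.0447]))
```

```text
274 [119 122 124 128 128 129 131 130 131 133 137 139 136 139 139 141 142 143
 145 143 145 146 147 147 145 147 145 147 149 146 147 149 149 150 149 146]
275 [134 133 136 139 137 140 140 141 140 143 143 145 145 142 145 144 144 145
 146 145 147 147 149 148 146 147 146 148 150 150 148 149 150 150 148 144]
276 [141 144 142 143 141 143 147 144 145 147 146 148 146 146 143 145 145 142
 145 144 146 145 148 151 147 148 148 149 149 149 151 148 150 151 148 138]
277 [146 145 145 145 149 145 146 145 147 145 144 145 143 142 135 134 131 134
 132 134 133 142 141 146 149 148 150 151 150 154 152 153 151 149 141 127]
278 [144 146 145 146 144 147 146 146 146 147 141 139 131 126 119 117 116 115
 116 118 122 124 128 141 141 145 148 151 151 149 150 149 150 146 140 119]
279 [146 146 147 148 149 150 150 149 149 141 133 123 112 108 101 100 100 102
  97 104 103 105 111 118 127 135 144 149 148 149 144 151 151 150 137 114]
280 [145 147 151 151 150 151 150 149 143 132 117 106  97  98  95  97  98  97
  94  92  93  94  92  98 103 120 137 144 150 149 149 147 147 146 135 115]
281 [140 147 147 149 149 150 149 144 134 11
[... 3724 characters left out ...]
loat64(318.84566391772324), np.float64(276.91173724034365)) w (np.float64(312.86362312782865), np.float64(275.83408302283203)) (np.float64(328.3792243356807), np.float64(274.196227957511)) (np.float64(322.1485223315431), np.float64(282.23014237009363))
(np.float64(312.9230050235189), np.float64(283.03591310061313)) (np.float64(330.46732873561274), np.float64(281.1358157157403)) (np.float64(323.4843518988221), np.float64(287.586526706688)) (np.float64(320.0305521447063), np.float64(276.7859241816274)) w (np.float64(314.0893567416001), np.float64(275.70488017289586)) (np.float64(329.59052812470543), np.float64(274.06814325635617)) (np.float64(323.38338592633704), np.float64(282.0962825595624))
```

```bash
python3 -m handwheel '[-0.05,0.15,0,0,1, 0,0,0.5,0,1, 0,0,0.4,0,1, 0,0,0.2,0,1, 0,0,0.15,0,1, 0,0,0.15,0,1, 0,0,0,0,1, 0,0,0,0,1]'
```

```text
clock: 7.73
position: [0.4574, -0.3778, 0.0554]
orientation: [-3.142, 0.0, 0.0]
ft_force: [0.1, 0.2, -2.9]
gripper_width: 0.0274
gripper_force: 20.0
```

```bash
python3 -m handwheel '[0,0,0.2,0,1, 0,0,0.2,0,1, 0,0,0.2,0,1, 0,0,0.1,0,1, 0,0,0,0,1, 0,0,0,0,1]'
```

```text
clock: 8.23
position: [0.4574, -0.3778, 0.0484]
orientation: [-3.142, 0.0, 0.0]
ft_force: [0.3, -0.3, -1.3]
gripper_width: 0.027
gripper_force: 20.0
```

```bash
python3 -m handwheel '[0,0,0.1,0,1, 0,0,0,0,1, 0,0,0,0,1]'
```

```text
clock: 8.48
position: [0.4575, -0.3779, 0.0476]
orientation: [3.142, -0.0, 0.0]
ft_force: [-0.4, 0.1, -2.2]
gripper_width: 0.0274
gripper_force: 20.0
```

```bash
python3 -m handwheel '[0,0,0.1,0,1, 0,0,0,0,1, 0,0,0.1,0,1, 0,0,0,0,1, 0,0,0,0,1]'
```

```text
clock: 8.9
position: [0.4577, -0.3779, 0.0474]
orientation: [3.141, -0.001, 0.001]
ft_force: [-3.9, 5.9, 14.5]
gripper_width: 0.0271
gripper_force: 20.0
```

```bash
python3 -m handwheel '[0,0,-0.13,0,1, 0,0,0,0,1, 0,0,0,0,0.6, 0,0,0,0,0.4, 0,0,0,0,0.3, 0,0,0,0,0.3, 0,0,0,0,0.3, 0,0,0,0,0.2, 0,0,0,0,0.2]'
```

```text
clock: 9.65
position: [0.4575, -0.3779, 0.0468]
orientation: [-3.142, 0.0, 0.0]
ft_force: [-0.4, -0.8, -0.1]
gripper_width: 0.0675
gripper_force: 0.0
```

```bash
python3 -m handwheel '[0,0,-1,0,0.2, 0,0,-2,0,0, 0,0,-3,0,0, 0,0,-4,0,0, 0,0,-4,0,0, -2,0,-2,0,0, -3,0,-2,0,0, -1,0,0,0,0, 0,0,0,0,0, 0,0,0,0,0]'
python3 - <<'E'
from h import *
d=grab('wrist','w4')
hsv=cv2.cvtColor(d['frame'],cv2.COLOR_BGR2HSV).astype(int)
m=((hsv[...,0]>18)&(hsv[...,0]<32)&(hsv[...,1]>110)&(hsv[...,2]>90)).astype(np.uint8)
n,_,st,c=cv2.connectedComponentsWithStats(m)
for i in range(1,n):
    if st[i,4]>60 and st[i,1]<200: print(st[i],c[i].round(1))
print('exp base/top',proj(d,[.4575,-.3779,.034]),proj(d,[.4575,-.3779,.078]),bot.sense()['position'])
cv2.imwrite('pics/c6.png',cv2.resize(d['frame'][0:200,240:400],None,fx=3,fy=3,interpolation=cv2.INTER_CUBIC))
E
```

```text
clock: 10.48
position: [0.3971, -0.3778, 0.2278]
orientation: [3.141, -0.002, -0.0]
ft_force: [-0.6, -0.3, 0.5]
gripper_width: 0.0878
gripper_force: 0.0
[301  14  19  26 370] [310.2  26.2]
[299  61  24  27 494] [310.9  73.7]
[298 108  30  31 665] [312.6 123. ]
[ 403  176   98   81 3512] [453.3 217.1]
exp base/top (np.float64(312.4666021676782), np.float64(123.21210164067224)) (np.float64(312.4197092436102), np.float64(124.8319760361547)) [ 0.39748736 -0.37782976  0.22707333]
```

View pics/c6.png

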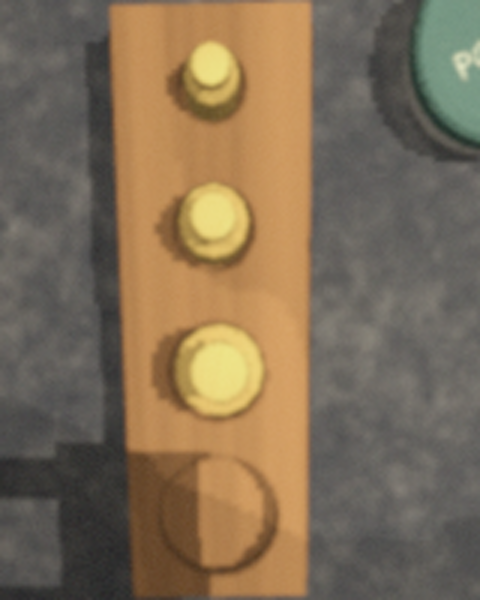

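```bash
python3 -m handwheel '[0.2,-3,-0.3,0,0, 0.2,-4,-0.3,0,0, 0.2,-4,-0.3,0,0, 0.2,-4,-0.3,0,0, 0.2,-4,-0.3,0,0, 0.2,-4,-0.3,0,0, 0.2,-4,-0.3,0,0, 0.2,-4,-0.3,0,0, 0.2,-4,0,0,0, 0.2,-4,0,0,0, 0.3,-4,0,0,0, 0,-3.8,0,0,0]'; python3 -m handwheel '[0,0,0,0,0, 0,0,0,0,0, 0,0,0,0,0]'
python3 - <<'E'
from h import *
d=grab('wrist','w5'); print(bot.sense()['position'])
g=d['frame'].max(2)
print([proj(d,[.4757,.0915,z]) for z in(.159,.104)])
u,v=map(int,proj(d,[.4757,.0915,.159]))
m=(g[v-35:v+35,u-35:u+35]<60).astype(np.uint8)
n,_,st,c=cv2.connectedComponentsWithStats(m)
for i in range(1,n):
    if st[i,4]>30: print(st[i],c[i]+[u-35,v-35])
cv2.imwrite('pics/c7.png',cv2.resize(d['frame'][v-50:v+50,u-60:u+60],None,fx=5,fy=5,interpolation=cv2.INTER_CUBIC)); print(u,v)
E
```

```text
clock: 11.53
position: [0.4204, 0.0929, 0.2505]
orientation: [3.141, 0.0, 0.001]
ft_force: [1.9, -0.3, -0.1]
gripper_width: 0.0878
gripper_force: 0.0
clock: 11.78
position: [0.4203, 0.0906, 0.2502]
orientation: [3.14, 0.002, 0.002]
ft_force: [0.5, -0.9, -0.0]
gripper_width: 0.088
gripper_force: 0.0
[0.42033235 0.08994336 0.25031395]
[(np.float64(311.20946138156563), np.float64(134.50526419574408)), (np.float64(311.45289905810046), np.float64(130.21449367847512))]
[ 0  6  4 21 72] [277.43055556 115.26388889]
[  0  31   7  39 219] [278.47031963 150.68493151]
311 134
```

View pics/c7.png

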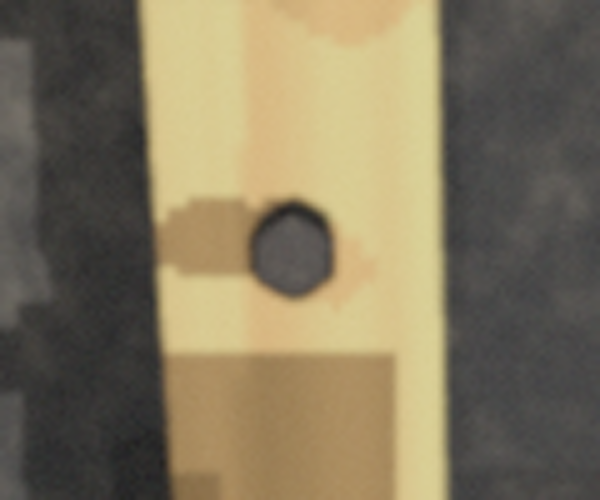

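```bash
python3 -m handwheel '[2,-0.15,0,0,0, 2,-0.1,0,0,0, 1.4,0,0,0,0, 0,0,3,0,0, 0,0,3,0,0.3, 0,0,2.5,0,0.3, 0,0,1.7,0,0.3, 0,0,1,0,0.3, 0,0,0,0,0.3, 0,0,0,0,0.5]' 30
```

```text
clock: 12.67
position: [0.4748, 0.0919, 0.1391]
orientation: [3.141, 0.0, -0.001]
ft_force: [1.0, -0.0, 0.6]
gripper_width: 0.0593
gripper_force: 0.0
```

```bash
python3 -m handwheel '[0,0,0,0,0.7, 0,0,0,0,0.8, 0,0,0,0,0.8, 0,0,0,0,0.8, 0,0,0,0,1, 0,0,0,0,1, 0,0,0,0,1, 0,0,0,0,1, 0,0,0,0,1, 0,0,0,0,1]' 30
```

```text
clock: 13.5
position: [0.4744, 0.0927, 0.139]
orientation: [-3.142, -0.0, 0.0]
ft_force: [0.4, 0.1, 1.9]
gripper_width: 0.0135
gripper_force: 30.0
```

```bash
python3 -m handwheel '[0,0,-1,0,1, 0,0,-3,0,1, 0,0,-3.5,0,1, 0,0,-3,0,1, 0,0,0,0,1, -0.5,3,0,0,1, -0.5,3.7,0,0,1, -0.5,3.7,0,0,1, -0.5,3.7,0,0,1, -0.5,3.7,0,0,1, -0.5,3.7,0,0,1, 0,3.5,0,0,1]'; python3 -m handwheel '[0,0,2,0,1, 0,0,2,0,1, 0,0,2,0,1, 0,0,1.2,0,1, 0,0,0,0,1, 0,0,0,0,1, 0,0,0,0,1]'
python3 - <<'E'
from h import *
p=bot.sense()['position']; print(p)
for n in('side','top','wrist'):
    d=grab(n,'h_'+n)
    tip=p+[.0016,0,.0195+0.0005-.139]
    print(n,'tip pred',tip,proj(d,tip),'mid shank',proj(d,tip+[0,0,.05]),'hole',proj(d,[.4455,-.157,.0355]))
s=load('h_side');a=cv2.resize(s['frame'][150:250,260:340],None,fx=5,fy=5,interpolation=cv2.INTER_CUBIC)
w=load('h_wrist');b=cv2.resize(w['frame'][150:270,260:360],None,fx=4,fy=4,interpolation=cv2.INTER_CUBIC)
I=np.zeros((500,800,3),np.uint8);I[:,:400]=a;I[:480,400:]=b;cv2.imwrite('pics/c8.png',I)
E
```

```text
clock: 14.5
position: [0.4432, -0.1591, 0.2446]
orientation: [-3.141, -0.001, 0.0]
ft_force: [1.0, 0.3, -1.5]
gripper_width: 0.0135
gripper_force: 30.0
clock: 15.08
position: [0.4451, -0.1574, 0.173]
orientation: [3.141, -0.001, 0.001]
ft_force: [-0.2, -1.2, -0.5]
gripper_width: 0.0135
gripper_force: 30.0
[ 0.44512319 -0.15737946  0.17298808]
side tip pred [ 0.44672319 -0.15737946  0.05398808] (np.float64(297.6621075966649), np.float64(216.26697513628068)) mid shank (np.float64(297.31694799953414), np.float64(196.0074946625459)) hole (np.float64(297.2241461777436), np.float64(223.49313903581515))
top tip pred [ 0.44672319 -0.15737946  0.05398808] (np.float64(334.4157841256502), np.float64(213.95747248472156)) mid shank (np.float64(335.1969197901328), np.float64(213.00902967283693)) hole (np.float64(333.9862006189527), np.float64(214.75901736648717))
wrist tip pred [ 0.44672319 -0.15737946  0.05398808] (np.float64(312.65258739628075), np.float64(197.0014170726076)) mid shank (np.float64(312.5938404737236), np.float64(214.63752545713788)) hole (np.float64(312.2529499247973), np.float64(193.23204261159592))
```

Run:
```python
from h import *
np.set_printoptions(linewidth=250)
s=load('h_side')['frame'].max(2); w=load('h_wrist')['frame'].max(2)
print('side cols 284-312')
for r in range(196,232): print(r,s[r,284:312])
print('wrist cols 298-328')
for r in range(180,222): print(r,w[r,298:328])
```

```text
side cols 284-312
196 [151 149 143 141 134 133 129 128 126 123 125 125 136 154 151 130 118 123 119 118 116 111 113 107 107 105 104 103]
197 [124 117 111 103 104  99  97  92  90  84  84  90 117 149 142 109  88  90  90  92  92  94  94  96  95  99 101 101]
198 [ 83  82  81  77  73  72  70  67  64  66  66  76 116 146 139 108  81  83  90  92  97  94  93  98 102 104 113 111]
199 [ 64  64  62  63  64  64  62  62  64  60  63  78 112 143 138 109  87  86  97 101 108 112 115 132 148 160 168 169]
200 [ 61  60  67  66  65  68  64  71  67  66  68  78 115 147 144 119 108 113 121 131 138 142 154 183 216 230 234 232]
201 [ 69  73  79  81  82  89  92  96  90  83  81  92 120 146 152 146 150 157 160 168 172 177 192 223 241 245 246 245]
202 [ 86  92  98 100 105 115 122 126 117 105  98 106 124 140 155 171 180 186 190 191 194 198 218 239 246 247 246 246]
203 [102 102 106 105 110 114 123 128 121 108 102 102 116 136 153 179 195 196 197 197 201 209 229 244 246 247 246 244]
204 [ 93  93  96  98 102 107 109 110 111 107 101  97 109 126 153 189 201 201 198 201 204 216 237 246 246 246 244 242]
205 [ 69  83  95 104
[... 7776 characters left out ...]
0  97  95 100 108 124 146 156 159 158 158 158 158 159 159 160 158 160]
217 [158 158 156 160 157 159 158 158 157 157 148 122  99  93  96  97 106 121 143 157 159 158 158 159 159 159 159 158 160 158]
218 [157 155 158 158 158 158 158 157 158 156 147 119  99  95  97  96  99 114 139 155 158 160 159 159 159 159 160 158 159 159]
219 [158 158 158 157 157 158 157 159 159 156 145 123  99  95  96  96  96 110 135 152 157 159 160 158 160 159 158 160 160 159]
220 [156 158 158 158 159 157 158 159 158 156 145 125 101  94  93  92  96 105 132 153 158 160 160 159 159 160 161 159 160 160]
221 [157 158 158 159 159 159 156 158 158 157 149 126 102  96  95  96  96 108 137 154 159 159 160 160 160 159 158 159 158 158]
```

```bash
python3 -m handwheel '[0,0,0.8,0,1, 0,0,0.6,0,1, 0,0,0.6,0,1, 0,0,0.5,0,1, 0,0,0.4,0,1, 0,0,0,0,1, 0,0,0,0,1]'
```

```text
clock: 15.82
position: [0.4443, -0.1574, 0.1425]
orientation: [3.141, 0.001, 0.0]
ft_force: [0.3, -0.0, 0.1]
gripper_width: 0.0134
gripper_force: 30.0
```

```bash
python3 -m handwheel '[0,0,0.2,0,1, 0,0,0.2,0,1, 0,0,0.1,0,1, 0,0,0,0,1, 0,0,0,0,1]'; python3 -m handwheel '[0,0,0.1,0,1, 0,0,0.1,0,1, 0,0,0,0,1, 0,0,0,0,1]';python3 -m handwheel '[0,0,0.1,0,1, 0,0,0,0,1, 0,0,0,0,1]'
```

```text
clock: 16.23
position: [0.4448, -0.1574, 0.1382]
orientation: [3.141, -0.001, 0.0]
ft_force: [-0.4, 0.1, 2.7]
gripper_width: 0.0135
gripper_force: 30.0
clock: 16.57
position: [0.4447, -0.1574, 0.1361]
orientation: [3.141, -0.001, 0.0]
ft_force: [-0.3, 0.5, 3.9]
gripper_width: 0.0131
gripper_force: 30.0
clock: 16.82
position: [0.4453, -0.1575, 0.1358]
orientation: [3.141, -0.002, 0.001]
ft_force: [-0.7, -0.1, 9.3]
gripper_width: 0.0133
gripper_force: 30.0
```

```bash
python3 -m handwheel '[0,0,0.03,0,1, 0,0,0,0,1, 0,0,0,0,1, 0,0,0,0,1]' 40;python3 -m handwheel '[0,0,0,0,1, 0,0,0,0,1, 0,0,0,0,1, 0,0,0,0,1, 0,0,0,0,1, 0,0,0,0,1]' 40
python3 - <<'E'
from h import *
w=grab('wrist','w9')  # weight block check from here
t=grab('top','t9')
for d,b in((w,None),(t,(300,150,440,250))):
    hsv=cv2.cvtColor(d['frame'],cv2.COLOR_BGR2HSV).astype(int)
    m=((hsv[...,0]>18)&(hsv[...,0]<32)&(hsv[...,1]>110)&(hsv[...,2]>90)).astype(np.uint8)
    n,_,st,c=cv2.connectedComponentsWithStats(m)
    print([(c[i].round(1),st[i,4]) for i in range(1,n) if st[i,4]>25 and (b is None or (b[0]<c[i][0]<b[2] and b[1]<c[i][1]<b[3]))])
    print('exp check',proj(d,[.4575,-.3779,.07]))
E
```

```text
clock: 17.15
position: [0.4455, -0.1576, 0.1357]
orientation: [3.141, -0.002, 0.001]
ft_force: [-0.1, 0.8, 10.9]
gripper_width: 0.0133
gripper_force: 40.0
clock: 17.65
position: [0.4454, -0.1575, 0.1357]
orientation: [3.141, -0.002, 0.001]
ft_force: [-1.5, 0.4, 11.8]
gripper_width: 0.0132
gripper_force: 40.0
[(array([626.8,  67.3]), np.int32(477)), (array([617.9, 129.1]), np.int32(856)), (array([638.1, 135.4]), np.int32(28)), (array([614.5, 191.5]), np.int32(1458)), (array([273.4, 283.6]), np.int32(223)), (array([353. , 285.7]), np.int32(201))]
exp check (np.float64(634.0718942383945), np.float64(201.6504028717431))
[(array([419.2, 177.6]), np.int32(37)), (array([419.4, 193.9]), np.int32(69)), (array([420.6, 210.9]), np.int32(110))]
exp check (np.float64(422.28542027202764), np.float64(211.3803118855262))
```

```bash
python3 -c "
from workcell import bot
print(bot.finish_job())"
```

```text
the job is handed in; nothing more can be done
None
```

The job is handed in: the check weight was released in its own bore with the pan empty, and the gripped file is holding the button against its stop at about 12 N; no pass/fail result came back.

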